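# Turn out a casting and hold the damp box open

## Task

Lift the terracotta-coloured brush-rest casting out of its white plaster mould and set it down gently, right way up, on the clear end of the wooden ware board, and let go of it. Then raise the teal lid of the damp box smoothly and hold it open at 45 degrees so that I can put the casting inside; the lid falls shut if it is let go, so finish while still holding it there. Leave everything else where it stands.

Things in the scene. Friction and masses are not known exactly. Their poses are not given: they have to be found in the camera images.
- mould: Lower half of a plaster mould: loose white block 150 x 100 x 40 mm (x, y, z), 0.9 kg, four small domes at its top corners. Origin: centre of its underside, z up. In its top is an open cavity 88 x 34 mm, 12 mm deep (floor 28 mm above the origin), centred, long side along x. Mould, ware board and damp box stand side by side, in any order.
- casting: Brush-rest casting: rigid terracotta bar 84 x 30 x 30 mm (x, y, z), about 0.13 kg, flat parallel long sides (y = +-15 mm), four rounded crests on top. Origin: centre of its underside, x along its length, z up. At the start it sits in the mould's cavity, long side along the mould's x, its upper 18 mm standing above the mould's top.
- ware_board: Ware board: fixed pale wooden board 240 x 140 x 16 mm (x, y, z). Origin: centre of its underside, so its top is 16 mm above. Its -x end (nearer the robot) is clear; an egg cup and a jar cap stand on its +x end.
- board_clear_end (a point): Middle of the clear end of the ware board, on its top face (60 mm from the board's centre towards its -x end). Axes as the board's.
- lid (a joint): Opening angle of the damp box's lid in rad: 0 shut, 0.785 is 45 degrees, stop at 1.3. The lid (teal plate 200 x 240 x 8 mm, 0.3 to 0.5 kg) has a free hinge along the box's far top edge and falls shut by its own weight from any angle.
- lid_handle (a point): Middle of the lid's steel bar handle: round bar 11 mm thick, 120 mm long along y (parallel to the hinge), on posts at its ends, its axis 35 mm above the lid's top face, free below. Turns with the lid: x from front to hinge, z out of the lid's top. With the lid shut it lies 170 mm in front of (-x) and 43 mm above the hinge. The round bar can turn between finger pads as the lid swings.
- lid_hinge (a point): Middle of the lid's hinge line, which runs along this frame's y; x points away from the front of the box, z up. The frame stays fixed with the box; raising the lid swings the handle up and towards +x.
- damp_box: Damp box: fixed cream plastic box 200 x 240 x 110 mm (x, y, z), 6 mm walls, lid on top. Origin: centre of its underside. Front (handle side) faces the robot.
- egg_cup: Pink egg cup, 48 mm diameter, 60 mm high, loose, on the far end of the ware board. Origin: underside centre. Leave alone.
- jar_cap: White jar cap, 68 mm diameter, 14 mm high, loose, beside the egg cup on the far end of the ware board. Origin: underside centre. Leave alone.
- pink_mug: Pink mug, 84 mm diameter, 85 mm high, at the back of the table, left. Origin: underside centre. Leave alone.
- cream_mug: Cream mug, 84 mm diameter, 90 mm high, at the back of the table, right. Origin: underside centre. Leave alone.
- paint_jar: White paint jar with a blue band, 68 mm diameter, 100 mm high, at the back of the table. Origin: underside centre. Leave alone.
- dish: Cream rectangular dish 90 x 110 x 40 mm, at the back of the table. Origin: underside centre. Leave alone.
- brush: Flat paint brush with a pale handle, about 170 mm long, lying on the table on the far left, handle towards the robot. Leave alone.
Things that resemble listed ones, but are neither listed nor needed, are in the scene too. Leave any green, grey or purple look-alike of the casting alone.

How it is judged:
By the outcome, as a careful person would: the job done as asked, in the order asked, and still so for the second after the job is handed in, while the arm keeps its last pose, push and grip.
It also fails if it takes over 54 s, if anything falls off the work surface, if the arm or the gripper's body presses on something with over 40 N, if the wrist force passes 120 N, or if a joint passes its speed limit or range.

## Robot

A 6-joint arm with a two-finger parallel gripper is mounted at the origin on the work surface. World frame = base frame: x ahead of the robot, y to its left, z up, the work surface at z = 0. Lengths are in m, angles in degrees, forces in N, time in s.
With the tool pointing down it reaches from about 0.375 to 0.9 m from the base axis. Payload 3.1 kg.
Tool frame: the origin (TCP) lies on the centre line of the jaws, within the pads' length; the fingertips stand 17 mm ahead of it and the grasp point (between the pads) lies 2 mm behind it; z points along the fingers, y is the line along which they close (so a half turn about z gives the same grasp; the last joint's range is limited). The gripper opens to 87 mm and grips with 3 to 60 N. Pads are 19 mm wide; open, the fingers measure 117 mm over their backs; the gripper's body (75 mm by 190 mm) begins 51 mm behind the grasp point.
Start: joints at [-79.842, 30.224, 82.088, -0, 67.689, -10.227], TCP at [0.218, -0.586, 0.24] pointing down, gripper open.
Joint ranges: [-176.69, 176.69], [-43.24, 126.21], [12.49, 139.97], [-82, 262], [0, 151.66], [-163.58, 163.58]. Speed limits (degrees/s): [159.86, 159.86, 180, 180, 180, 180].

## Interface

Orientations are given as a 3x3 rotation matrix whose columns are the frame's x, y, z axes.
In Python, from rig import bot, imaging, finder gives the robot as it stands. The module is installed in compiled form; this text tells all that it offers.
- The arm moves only by the tool play_rows, never from a script. Its argument "motion" is a list that holds one entry, the list of rows, each a list of 6 numbers: the shift along the tool's x, y, z in m, then the turn, a rotation vector about the tool's x, y, z in degrees. In form: [[[dx, dy, dz, wx, wy, wz], ...]]. A call has 1 to 8 rows; each row is the pose to reach, as a shift and turn from the pose commanded when the call began, along the tool's axes at that moment; what a row does not reach only later rows make up. A row lasts 1/12 s, in which the tool goes at most 41.7 mm and 7.16 degrees, less where a joint would pass 70% of its speed; a pose out of reach is approached as far as the arm can. A call with a gripper value outside its range is refused whole. "fingers" is the finger opening in m, from 0 to 0.087, set as the call begins (left out, the last holds). The fingers move at their own pace and stop on an object; the grip force is fixed at half the most. Time passes only in rows, so rows that repeat a pose let the fingers close. It gives the time, the measured TCP pose, the force, the opening and the grip force at its end, in the units of the state.
- bot.read_state(): the state, without advancing time (a new reading comes with each control period).
- imaging.capture(name): name is "scene" or "top" or "wrist"; returns a dict with "frame" (400x640x3 uint8, red, green, blue), "camera_matrix" (3x3 intrinsics, pixels), "R" (3x3) and "t" (3): a world point X has camera coordinates R X + t. Camera axes: x right, y down, z forward; pixel columns grow to the right and rows downward; lengths in m; the calibration is good to about 2 mm. The wrist camera is an equidistant fisheye: a pixel r from the principal point sees the ray r / f radians off the axis. A picture is of the moment at which its call begins. There is no depth.
- bot.hand_in(): hands the job in; it is judged then, once.
Trained networks look in the newest picture that a camera, given by its name, has taken for a name from the list of things; names that differ only in an ending like _2 or _b are one class to them, and where a whole thing is asked for, a point or a joint stands for the part that bears it (a point fixed in the world has none). Each returns a list of dicts, best first, with "confidence" (0 to 1); they miss things now and then, are a little off and sometimes report something else, mostly with a low value. They report only what shows in the picture. A call takes as long as a camera call. They do not tell look-alikes from the thing itself.
- finder.recognise(camera, name): "at" ([x, y, z] in m, in world coordinates, good to about 4 mm: the middle of the surface that is visible of it).
- finder.outline_of(camera, name): "pixels" (400x640 bool, what is visible of it).
The state is a dict: "time_s": time; "joint_positions": joint angles; "qvel": joint speeds; "tau": joint torques, N m; "position": TCP position; "tcp_rot": TCP orientation; "force": force on the tool from outside, world axes, zero at the start; "moment": the same for the moment, N m; "opening": opening from 0.0 (shut) to 1.0 (fully open); "grasp_force": force on a finger pad.
Only numpy, scipy, OpenCV 4.12 (cv2) and the standard library are available. Lean on these libraries where they do the work, as an engineer would, in place of code of your own. Each camera call takes 0.05 s, during which the arm holds its last target. There are 200 camera calls.

## Working session

There is one attempt and no reset: what is moved stays moved. The work goes in short steps, Python scripts to look and compute and a tool call to move; the robot and the scene stay as the last step left them, time stands still between calls to the robot, and variables do not carry over. Pictures are saved under pics/ and viewed, at most 10 in all, crops included, and the job is handed in when it is done.

Besides the shell and the picture viewer there is one more tool, called by a JSON object that holds its "op" and its "data", one argument or row to a line. play_rows: Moves the arm, as the interface text tells. Its arguments: {"type":"object","properties":{"motion":{"type":"array"},"fingers":{"type":"number"}},"required":["motion"]}

```bash
mkdir -p pics
python3 - <<'E'
from rig import bot, imaging, finder
import cv2,numpy as np
s=bot.read_state(); print(s['time_s'],s['position'],s['tcp_rot'],s['opening'])
for c in ["scene","top"]:
    d=imaging.capture(c); cv2.imwrite(f"pics/{c}0.png",d["frame"][:,:,::-1]); print(c,d["camera_matrix"].tolist(),d["R"].round(4).tolist(),d["t"].round(4).tolist())
    for n in ["mould","casting","ware_board","lid","lid_handle","damp_box","egg_cup","jar_cap"]:
        for r in finder.recognise(c,n)[:4]: print(c,n,np.round(r["at"],4),round(r["confidence"],2))
E
```

```text
0.0 [ 0.21761526 -0.58516445  0.23858771] [[ 9.37356956e-01  3.48370167e-01 -4.04606073e-04]
 [ 3.48370231e-01 -9.37354712e-01  2.07989729e-03]
 [ 3.45314756e-04 -2.09055890e-03 -9.99997755e-01]] 1.000517338973305
scene [[474.55931307477096, 0.0, 309.1940650743615], [0.0, 474.55931307477096, 192.0213745657956], [0.0, 0.0, 1.0]] [[-0.8307, 0.5563, 0.0208], [0.3248, 0.5147, -0.7935], [-0.4521, -0.6524, -0.6083]] [0.4345, -0.1543, 2.0001]
scene mould [0.5649 0.0513 0.0407] 0.65
scene casting [ 0.5934 -0.1075  0.0212] 0.78
scene casting [0.8058 0.0674 0.067 ] 0.74
scene casting [ 0.4648 -0.1073  0.0223] 0.64
scene casting [0.5574 0.0269 0.0511] 0.51
scene ware_board [ 0.5106 -0.2672  0.0138] 0.67
scene lid [0.5213 0.324  0.1196] 0.72
scene lid_handle [0.5217 0.3227 0.1164] 0.83
scene egg_cup [ 0.5877 -0.2276  0.067 ] 0.53
scene jar_cap [ 0.6157 -0.2953  0.0314] 0.57
top [[413.6550011921857, 0.0, 327.76658122053186], [0.0, 413.6550011921857, 204.47350561527773], [0.0, 0.0, 1.0]] [[0.0088, -0.9998, 0.0176], [-0.9927, -0.0109, -0.12], [0.1202, -0.0164, -0.9926]] [0.0758, 0.5886, 1.1723]
top mould [0.5481 0.0191 0.0417] 0.64
top casting [ 0.5899 -0.117   0.0267] 0.68
top casting [0.5475 0.0243 0.0555] 0.59
top casting [ 0.4525 -0.1131  0.0249] 0.59
top casting [0.3917 0.0082 0.0267] 0.51
top ware_board [ 0.5101 -0.2884  0.0174] 0.59
top lid [0.5143 0.3081 0.1181] 0.83
top lid_handle [0.7562 0.2894 0.0299] 0.72
top lid_handle [0.5133 0.3134 0.1205] 0.61
top egg_cup [ 0.5833 -0.2346  0.0757] 0.51
top jar_cap [ 0.6095 -0.3102  0.0296] 0.56
```

View pics/scene0.png

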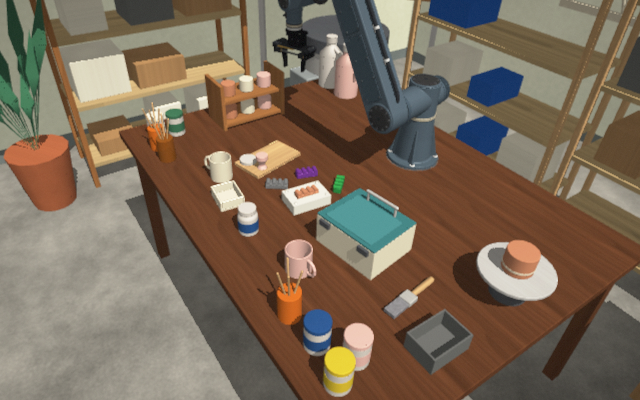

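View pics/top0.png

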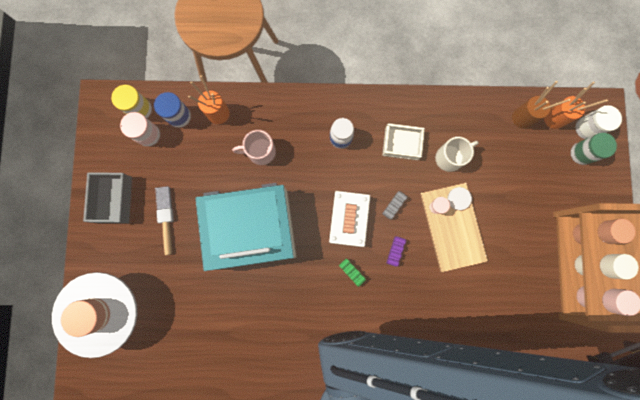

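The scene picture shows the casting in the white mould (305,195), the board at (268,158) and the teal box at (365,230). In the top picture the casting is at (350,218), the board at (453,227) with its clear end at (463,250), and the handle at (245,253). The green, purple and grey bars are look-alikes.

```bash
cat > h.py <<'E'
from rig import bot, imaging, finder
import cv2,numpy as np
def rays(d,px,fish=False):
    K=d["camera_matrix"]; px=np.atleast_2d(px).astype(float)
    a=(px-[K[0,2],K[1,2]])/[K[0,0],K[1,1]]
    if fish:
        th=np.linalg.norm(a,axis=1,keepdims=True); v=np.hstack([a/np.maximum(th,1e-9)*np.sin(th),np.cos(th)])
    else: v=np.hstack([a,np.ones((len(a),1))])
    R=np.array(d["R"]); return -R.T@np.array(d["t"]), (v/np.linalg.norm(v,axis=1,keepdims=True))@R
def plane(d,px,z,fish=False):
    c,v=rays(d,px,fish); return c+v*((z-c[2])/v[:,2])[:,None]
def proj(d,X,fish=False):
    K=d["camera_matrix"]; c=np.atleast_2d(X)@np.array(d["R"]).T+d["t"]
    if fish:
        r=np.linalg.norm(c[:,:2],axis=1,keepdims=True); a=c[:,:2]/r*np.arctan2(r,c[:,2:])
    else: a=c[:,:2]/c[:,2:]
    return a*[K[0,0],K[1,1]]+[K[0,2],K[1,2]]
def tri(obs):
    A=np.zeros((3,3));b=np.zeros(3)
    for c,v in obs:
        P=np.eye(3)-np.outer(v,v);A+=P;b+=P@c
    return np.linalg.solve(A,b)
def rect(d,mask,z,fish=False):
    ys,xs=np.nonzero(mask); P=plane(d,np.c_[xs,ys],z,fish)[:,:2]
    (c,s,a)=cv2.minAreaRect((P*1000).astype(np.float32))
    if s[0]<s[1]: s=s[::-1];a+=90
    return np.round(c,1),np.round(s,1),round((a+90)%180-90,1)   # mm, angle of long side
def terra(d,roi=None):
    h=cv2.cvtColor(d["frame"],cv2.COLOR_RGB2HSV); m=((h[...,0]<14)&(h[...,1]>90)&(h[...,2]>110)).astype(np.uint8)
    if roi is not None: m=m*roi.astype(np.uint8)
    n,l,st,ce=cv2.connectedComponentsWithStats(m); k=1+st[1:,4].argmax(); return l==k
E
python3 - <<'E'
from h import *
D={}
for c in ["scene","top"]:
    d=D[c]=imaging.capture(c)
    for n,z in [("mould",.04),("casting",.055),("ware_board",.016),("lid",.118),("lid_handle",.118)]:
        for o in finder.outline_of(c,n)[:4]:
            m=o["pixels"]; ys,xs=np.nonzero(m); print(c,n,round(o["confidence"],2),len(xs),(xs.min(),xs.max(),ys.min(),ys.max()),d["frame"][m].mean(0).round(),*rect(d,m,z))
E
```

```text
scene mould 0.86 1002 (np.int64(281), np.int64(331), np.int64(181), np.int64(215)) [214. 207. 193.] [562.4  43. ] [178.  147.3] -5.7
scene casting 0.76 212 (np.int64(296), np.int64(317), np.int64(167), np.int64(178)) [114.  57. 134.] [491.  -68.7] [84.8 65.7] -16.3
scene casting 0.69 246 (np.int64(265), np.int64(287), np.int64(178), np.int64(189)) [119. 114. 109.] [623.4 -69.7] [80.7 67.4] -32.2
scene casting 0.55 224 (np.int64(295), np.int64(318), np.int64(185), np.int64(198)) [210. 153. 120.] [556.7  28.5] [96.  55.2] -1.3
scene casting 0.47 162 (np.int64(333), np.int64(344), np.int64(176), np.int64(193)) [ 60. 141.  67.] [431.1  57.8] [110.1  35.6] 44.3
scene ware_board 0.8 1016 (np.int64(235), np.int64(300), np.int64(141), np.int64(178)) [211. 170. 117.] [ 539.5 -278.3] [254.5 158.6] 11.9
scene lid 0.89 3498 (np.int64(319), np.int64(415), np.int64(189), np.int64(253)) [ 86. 146. 143.] [511.7 310.3] [249.4 225.5] -80.8
scene lid 0.68 685 (np.int64(205), np.int64(232), np.int64(152), np.int64(183)) [205. 194. 167.] [ 788.6 -190.7] [200.3  91.1] 69.9
scene lid 0.58 5859 (np.int64(31
[... 595 characters left out ...]
] [ 586.5 -108. ] [86.5 34.8] -37.0
top casting 0.65 315 (np.int64(343), np.int64(355), np.int64(204), np.int64(233)) [228. 170. 136.] [546.  21.] [84.3 30.7] -5.4
top casting 0.61 310 (np.int64(387), np.int64(404), np.int64(237), np.int64(265)) [141.  82. 164.] [ 455.  -111.6] [79.3 32.4] -16.7
top ware_board 0.88 3245 (np.int64(421), np.int64(486), np.int64(183), np.int64(271)) [238. 206. 149.] [ 527.5 -288.6] [241.9 146. ] 13.9
top lid 0.88 6639 (np.int64(196), np.int64(292), np.int64(185), np.int64(270)) [124. 189. 189.] [515.3 309. ] [240.2 201.5] -80.9
top lid_handle 0.7 6690 (np.int64(195), np.int64(291), np.int64(185), np.int64(271)) [124. 188. 188.] [514.3 309.3] [241.2 203.8] -80.9
```

```bash
cat >> h.py <<'E'
def delta(p,yaw=None,R=None):
    from scipy.spatial.transform import Rotation as Ro
    s=bot.read_state(); R0=np.array(s['tcp_rot'])
    if R is None:
        c,k=np.cos(np.radians(yaw)),np.sin(np.radians(yaw)); R=np.array([[c,k,0],[k,-c,0],[0,0,-1]])
    dd=R0.T@(np.array(p)-s['position']); w=np.degrees(Ro.from_matrix(R0.T@R).as_rotvec())
    print("t",round(s['time_s'],2),"pos",s['position'].round(4) if hasattr(s['position'],'round') else s['position'],"delta",dd.round(4),w.round(2),"open",round(s['opening'],3),"F",np.round(s['force'],1)); return dd,w
E
python3 - <<'E'
from h import *
delta([.547,.02,.24],-5.7); d=imaging.capture("wrist"); print(d["camera_matrix"])
print(bot.read_state()["tcp_rot"].T@(-d["R"].T@d["t"]-bot.read_state()["position"]), (d["R"]@bot.read_state()["tcp_rot"]).round(3))
E
```

```text
t 1.5 pos [ 0.2178 -0.5858  0.2395] delta [ 5.197e-01 -4.532e-01 -5.000e-04] [ 0.   -0.   26.09] open 0.998 F [-0.1 -0.5  0. ]
[[309.70691629   0.         318.84286731]
 [  0.         309.70691629 200.343049  ]
 [  0.           0.           1.        ]]
[ 0.07672178  0.00027448 -0.14504563] [[ 0.     1.     0.001]
 [-0.96   0.    -0.281]
 [-0.281 -0.001  0.96 ]]
```

{"op": "play_rows", "data": {
  "motion": [
    [[0.52,-0.453,0,0,0,26],[0.52,-0.453,0,0,0,26],[0.52,-0.453,0,0,0,26],[0.52,-0.453,0,0,0,26],[0.52,-0.453,0,0,0,26],[0.52,-0.453,0,0,0,26],[0.52,-0.453,0,0,0,26],[0.52,-0.453,0,0,0,26]]
  ]
}}

```text
time_s: 2.22
position: [0.3777, -0.2913, 0.2398]
tcp_rot: [[0.995, -0.098, 0.001], [-0.098, -0.995, -0.0], [0.001, 0.0, -1.0]]
force: [0.2, -0.6, 0.3]
opening: 0.998
grasp_force: 0.0
```

Run:
```python
from h import *
import pickle
delta([.547,.02,.24],-5.7); d=imaging.capture("wrist"); cv2.imwrite("pics/w1.png",d["frame"][:,:,::-1])
M=[(n,o["confidence"],o["pixels"]) for n in ["ware_board","mould"] for o in finder.outline_of("wrist",n)[:2]]
pickle.dump((d,M),open("w1.pkl","wb"))
for n,c,m in M: print(n,c,m.sum(),*rect(d,m,.016 if n[0]=="w" else .04,True))
```

```text
t 2.22 pos [ 0.3777 -0.2913  0.2398] delta [ 1.378e-01 -3.265e-01 -2.000e-04] [ 0.02 -0.04  0.05] open 0.998 F [ 0.2 -0.6  0.3]
ware_board 0.87 16535 [ 508.2 -297.7] [198.3 139.5] 13.8
mould 0.97 5508 [545.6   4.5] [150.9 130. ] -6.4
mould 0.26 1514 [549.4  26. ] [88.5 55.6] -7.8
```

{"op": "play_rows", "data": {
  "motion": [
    [[0.138,-0.326,0,0,0,0],[0.138,-0.326,0,0,0,0],[0.138,-0.326,0,0,0,0],[0.138,-0.326,0,0,0,0],[0.138,-0.326,0,0,0,0],[0.138,-0.326,0,0,0,0],[0.138,-0.326,0,0,0,0],[0.138,-0.326,0,0,0,0]]
  ]
}}

```text
time_s: 3.03
position: [0.5379, -0.0002, 0.2398]
tcp_rot: [[0.995, -0.1, 0.001], [-0.1, -0.995, -0.001], [0.001, 0.001, -1.0]]
force: [1.1, -1.3, -0.4]
opening: 1.004
grasp_force: 0.0
```

View pics/w1.png

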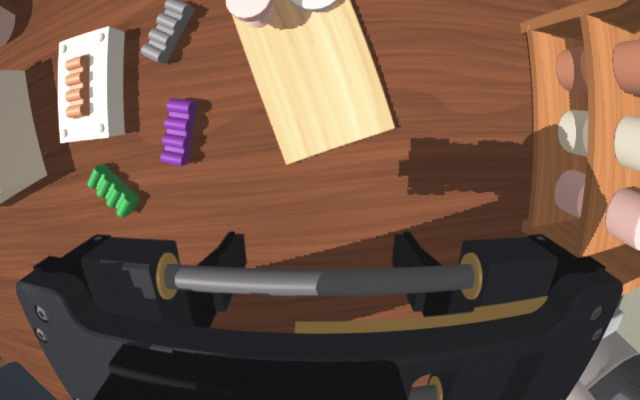

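Run:
```python
from h import *
import pickle
delta([.547,.02,.24],-5.7); d=imaging.capture("wrist"); cv2.imwrite("pics/w2.png",d["frame"][:,:,::-1])
M=[(n,o["confidence"],o["pixels"]) for n in ["casting","mould","ware_board","lid"] for o in finder.outline_of("wrist",n)[:4]]
pickle.dump((d,M),open("w2.pkl","wb"))
for n,c,m in M: print(n,c,m.sum(),np.argwhere(m).mean(0).round(),d["frame"][m].mean(0).round(),*rect(d,m,dict(w=.016,m=.04,c=.055,l=.118)[n[0]],True))
```

```text
t 3.03 pos [ 5.379e-01 -2.000e-04  2.398e-01] delta [ 0.007  -0.021  -0.0002] [ 0.05 -0.08 -0.02] open 1.004 F [ 1.1 -1.3 -0.4]
casting 0.98 473 [274. 316.] [ 65. 136.  75.] [416.    7.5] [83.5 33.1] 33.1
casting 0.66 9247 [168. 515.] [179. 147. 109.] [ 537.8 -259.4] [215.5 133.1] 14.0
casting 0.65 1992 [125. 410.] [133. 129. 129.] [ 594.2 -106.4] [76.9 34.8] -34.7
casting 0.63 2077 [174. 300.] [227. 164. 131.] [549.3  19. ] [82.7 30.5] -5.9
mould 0.73 9480 [170. 302.] [243. 239. 235.] [546.6  19.5] [153.9 103.7] -6.3
mould 0.42 9343 [168. 515.] [179. 147. 109.] [ 534.4 -270.5] [225.4 137.6] 13.7
ware_board 0.93 9357 [168. 515.] [179. 147. 108.] [ 528.7 -288.2] [240.6 147.7] 13.3
ware_board 0.67 49 [  1. 263.] [105.  99.  98.] [762.2  45.9] [24.7  2.8] 79.6
ware_board 0.48 8985 [170. 302.] [246. 243. 240.] [541.9  20.5] [161.7 107.8] -6.3
lid 0.97 10951 [201.  74.] [124. 188. 189.] [554.7 311.7] [245.3 118.9] -81.3
lid 0.42 1156 [  6. 420.] [173. 164. 149.] [ 705.3 -107. ] [90.2 18.1] -87.6
```

w1 shows the casting in the mould at (78,86). The board's near corners are at (286,163) and (395,128). Now I check heights across the views.

Run:
```python
from h import *
import pickle
d1,M1=pickle.load(open("w1.pkl","rb")); d2,M2=pickle.load(open("w2.pkl","rb"))
d3=imaging.capture("top"); m3=[(n,0,o["pixels"]) for n in ["mould","ware_board","lid"] for o in finder.outline_of("top",n)[:1]]
g=lambda M,n:next(m for a,c,m in M if a==n)
C=[]
for d,M,f in [(d1,M1,True),(d2,M2,True),(d3,m3,False)]:
    roi=cv2.morphologyEx(g(M,"mould").astype(np.uint8),cv2.MORPH_CLOSE,np.ones((25,25)))
    t=terra(d,roi); c=np.argwhere(t).mean(0)[::-1]; o,v=rays(d,c,f); C.append((o,v[0])); print("cast px",c,t.sum(),rect(d,t,.055,f))
    t=terra(d,roi)
print("casting w1w2",tri(C[:2]),"all",tri(C))
# board near corners: extreme near-end corners on mask
B=[[],[]]
for d,M,f in [(d1,M1,True),(d2,M2,True),(d3,m3,False)]:
    ys,xs=np.nonzero(g(M,"ware_board")); px=np.c_[xs,ys]; P=plane(d,px,.016,f)[:,:2]
    a=np.radians(13.7)
    u=P@[np.cos(a),np.sin(a)]; v=P@[-np.sin(a),np.cos(a)]
    for k,s in ((0,1),(1,-1)):
        i=(u-s*v).argmin(); o,r=rays(d,px[i],f); B[k].append((o,r[0])); print("board corner",k,px[i],P[i].round(4))
for k in (0,1): print("tri",tri(B[k][:2]),tri(B[k]))
# mould top-face centre
for z in (.036,.04,.044): print(z,[rect(d,g(M,"mould"),z,f)[0] for d,M,f in ((d2,M2,True),(d3,m3,False))])
```

```text
cast px [78.79540918 86.17265469] 1002 (array([544.5,  12. ]), array([81.2, 45.4]), -6.5)
cast px [300.42579505 186.93816254] 1132 (array([548.9,  18.8]), array([81.7, 29. ]), -6.8)Traceback (most recent call last):
  File "<stdin>", line 9, in <module>
  File "h.py", line 31, in terra
    n,l,st,ce=cv2.connectedComponentsWithStats(m); k=1+st[1:,4].argmax(); return l==k
                                                       ~~~~~~~~~~~~~~~^^
ValueError: attempt to get argmax of an empty sequence
```

View pics/w2.png

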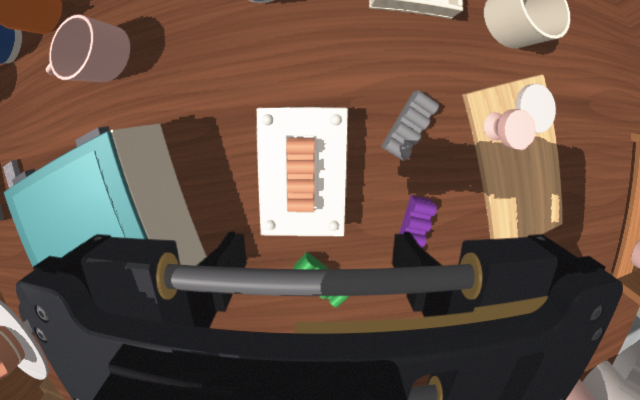

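w2 shows the mould's top corners at (257,108), (347,108), (344,236) and (261,236), with the casting spanning columns 287–315 and rows 136–213. The box is at left and the board at right.

Run:
```python
from h import *
import pickle
d1,M1=pickle.load(open("w1.pkl","rb")); d2,M2=pickle.load(open("w2.pkl","rb"))
T=lambda a,b: tri([(rays(d1,a,True)[0],rays(d1,a,True)[1][0]),(rays(d2,b,True)[0],rays(d2,b,True)[1][0])])
for a,b in [((58,41),(257,108)),((110,29),(347,108)),((60,142),(261,236)),((109,137),(344,236))]: print("mould corner",T(a,b).round(4))
for a,b in [((68,59),(287,138)),((69,117),(288,212)),((89,115),(314,212)),((88,57),(315,138))]: print("cast",T(a,b).round(4))
for p in [(286,163),(395,128)]: print("board z.016",plane(d1,p,.016,True).round(4))
c=np.array([.5275,-.2886]);a=np.radians(13.7);R=np.array([[np.cos(a),-np.sin(a)],[np.sin(a),np.cos(a)]])
for q in [(-.12,.07),(-.12,-.07)]: print("expected",c+R@q)
print("cast expected w2",proj(d2,[[.547,.02,.058]],True))
delta([.547,.02,.14],-6)
```

```text
mould corner [0.6276 0.0588 0.0438]
mould corner [ 0.615  -0.0391  0.0347]
mould corner [0.4779 0.0756 0.0419]
mould corner [ 0.4666 -0.024   0.0395]
cast [0.5899 0.0291 0.0513]
cast [0.5077 0.0377 0.051 ]
cast [0.5021 0.0082 0.0397]
cast [ 5.852e-01 -4.000e-04  3.900e-02]
board z.016 [[ 0.3976 -0.2537  0.016 ]]
board z.016 [[ 0.4283 -0.3888  0.016 ]]
expected [ 0.39433544 -0.24901214]
expected [ 0.42749278 -0.38502902]
cast expected w2 [[299.13231651 177.66470634]]
t 3.48 pos [ 0.536  -0.0021  0.2395] delta [ 0.0088 -0.0231  0.0995] [0.01 0.02 0.22] open 0.997 F [-0.2 -0.7 -0.2]
```

{"op": "play_rows", "data": {
  "motion": [
    [[0.008,-0.021,0.04,0,0,0],[0.008,-0.021,0.08,0,0,0],[0.008,-0.021,0.1,0,0,0],[0.008,-0.021,0.1,0,0,0],[0.008,-0.021,0.1,0,0,0]]
  ]
}}

```text
time_s: 3.9
position: [0.5457, 0.0189, 0.1388]
tcp_rot: [[0.995, -0.099, -0.003], [-0.099, -0.995, 0.0], [-0.003, -0.0, -1.0]]
force: [0.4, 0.7, 0.4]
opening: 0.998
grasp_force: 0.0
```

Run:
```python
from h import *
delta([.547,.0185,.06],-6.1); d=imaging.capture("wrist"); f=d["frame"].copy()
for o in finder.outline_of("wrist","casting")[:3]+finder.outline_of("wrist","mould")[:1]: print(o["confidence"],d["frame"][o["pixels"]].mean(0).round(),rect(d,o["pixels"],.055,True),rect(d,o["pixels"],.04,True))
# overlay expected casting top outline and domain
a=np.radians(-6.1);R=np.array([[np.cos(a),-np.sin(a)],[np.sin(a),np.cos(a)]])
for (sx,sy,z) in ((42,15,.040),(75,50,.040)):
    q=[np.r_[np.array([.547,.0185])+R@(np.array(k)*[sx,sy]/1000),z] for k in ((1,1),(1,-1),(-1,-1),(-1,1))]
    cv2.polylines(f,[proj(d,q,True).round().astype(int)],True,(0,0,255))
s=bot.read_state()
q=proj(d,[s["position"]-np.r_[0,0,.02]],True)[0].round().astype(int); cv2.circle(f,tuple(int(i) for i in q),3,(0,255,0),-1)
cv2.imwrite("pics/w3.png",f[:,:,::-1])
```

```text
t 3.9 pos [0.5457 0.0189 0.1388] delta [0.0016 0.0003 0.0788] [-0.01  0.16  0.39] open 0.998 F [0.4 0.7 0.4]
0.95 [192. 133. 106.] (array([550.1,  18.7]), array([83.6, 30.2]), -6.4) (array([545.4,  19.2]), array([89.1, 32.2]), -6.4)
0.69 [ 52. 113.  61.] (array([453.5,  19.2]), array([44.3, 27.6]), 83.8) (array([442.4,  19.8]), array([47.2, 29.4]), 83.8)
0.68 [116. 113. 114.] (array([596. , -99.5]), array([73.2, 36.9]), -34.8) (array([ 594.3, -106.7]), array([78. , 39.3]), -34.8)
0.67 [225. 221. 216.] (array([559.1,  17.3]), array([127.4,  94.6]), -6.1) (array([554.9,  17.8]), array([135.8, 100.8]), -6.1)
```

View pics/w3.png

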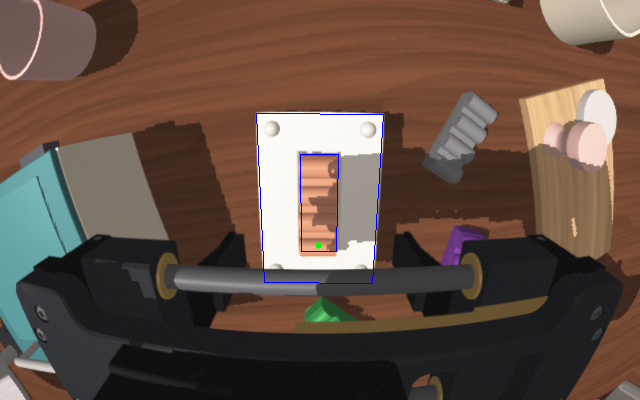

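Alignment is right: the overlay lies on the mould's edges and the casting (300–338, 153–252). Descending.

{"op": "play_rows", "data": {
  "motion": [
    [[0.002,0,0.03,0,0,0],[0.002,0,0.055,0,0,0],[0.002,0,0.07,0,0,0],[0.002,0,0.078,0,0,0],[0.002,0,0.078,0,0,0]]
  ]
}}

```text
time_s: 4.47
position: [0.5485, 0.0194, 0.0615]
tcp_rot: [[0.995, -0.098, -0.0], [-0.098, -0.995, 0.0], [-0.0, 0.0, -1.0]]
force: [0.1, -0.0, 1.1]
opening: 1.0
grasp_force: 0.0
```

{"op": "play_rows", "data": {
  "fingers": 0.02,
  "motion": [
    [[0,0,0,0,0,0],[0,0,0,0,0,0],[0,0,0,0,0,0],[0,0,0,0,0,0],[0,0,0,0,0,0],[0,0,0,0,0,0],[0,0,0,0,0,0],[0,0,0,0,0,0]]
  ]
}}

```text
time_s: 5.13
position: [0.5485, 0.0197, 0.0616]
tcp_rot: [[0.995, -0.098, 0.0], [-0.098, -0.995, -0.0], [0.0, -0.0, -1.0]]
force: [0.0, -0.0, -0.5]
opening: 0.478
grasp_force: 0.0
```

{"op": "play_rows", "data": {
  "motion": [
    [[0,0,0,0,0,0],[0,0,0,0,0,0],[0,0,0,0,0,0],[0,0,0,0,0,0],[0,0,0,0,0,0],[0,0,0,0,0,0]]
  ]
}}

```text
time_s: 5.63
position: [0.5484, 0.0197, 0.0615]
tcp_rot: [[0.995, -0.098, -0.0], [-0.098, -0.995, 0.0], [-0.0, 0.0, -1.0]]
force: [1.4, -0.1, -0.2]
opening: 0.34
grasp_force: 30.0
```

{"op": "play_rows", "data": {
  "motion": [
    [[0,0,-0.004,0,0,0],[0,0,-0.01,0,0,0],[0,0,-0.018,0,0,0],[0,0,-0.03,0,0,0],[0,0,-0.05,0,0,0],[0,0,-0.07,0,0,0],[0,0,-0.085,0,0,0],[0,0,-0.09,0,0,0]]
  ]
}}

```text
time_s: 6.3
position: [0.55, 0.0195, 0.1547]
tcp_rot: [[0.995, -0.098, 0.005], [-0.098, -0.995, -0.001], [0.005, 0.0, -1.0]]
force: [-0.3, 0.8, -0.5]
opening: 0.345
grasp_force: 30.0
```

Run:
```python
from h import *
for y in (13.5,): delta([.471,-.306,.15],y)
s=imaging.capture("scene"); w=imaging.capture("wrist")
cv2.imwrite("pics/s4.png",np.hstack([cv2.resize(s["frame"][120:250,220:420],(400,260)),cv2.resize(w["frame"],(400,260))])[:,:,::-1])
```

```text
t 6.3 pos [0.55   0.0195 0.1547] delta [-0.0468  0.3317  0.0045] [  0.07  -0.31 -19.11] open 0.345 F [-0.3  0.8 -0.5]
```

View pics/s4.png

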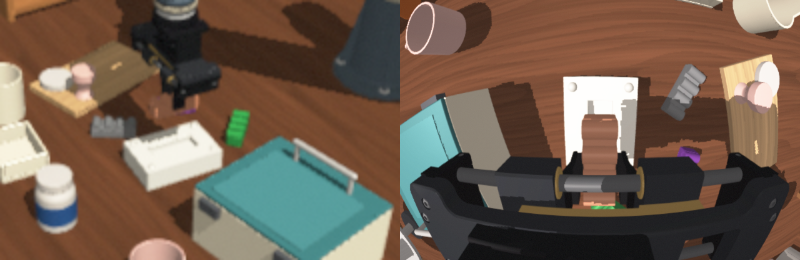

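The crop shows the casting held level between the fingers, and the mould empty and in place at (172,155). Carrying it to the board.

{"op": "play_rows", "data": {
  "motion": [
    [[-0.001,0.01,0,0,0,-1],[-0.004,0.03,0,0,0,-2],[-0.008,0.06,0,0,0,-4],[-0.014,0.1,0,0,0,-6],[-0.02,0.14,0,0,0,-8],[-0.025,0.18,0,0,0,-10],[-0.031,0.22,0,0,0,-13],[-0.037,0.26,0,0,0,-15]]
  ]
}}

```text
time_s: 7.07
position: [0.4847, -0.2367, 0.1504]
tcp_rot: [[0.986, 0.165, -0.002], [0.165, -0.986, 0.002], [-0.002, -0.002, -1.0]]
force: [1.4, -0.3, -1.1]
opening: 0.34
grasp_force: 30.0
```

Run:
```python
from h import *
delta([.471,-.306,.10],13.5)
```

```text
t 7.07 pos [ 0.4847 -0.2367  0.1504] delta [-0.0249  0.0662  0.0503] [-0.11  0.09 -3.98] open 0.34 F [ 1.4 -0.3 -1.1]
```

{"op": "play_rows", "data": {
  "motion": [
    [[-0.009,0.03,0,0,0,-2],[-0.018,0.05,0.005,0,0,-3],[-0.023,0.062,0.015,0,0,-4],[-0.025,0.066,0.03,0,0,-4],[-0.025,0.066,0.045,0,0,-4],[-0.025,0.066,0.05,0,0,-4],[-0.025,0.066,0.05,0,0,-4],[-0.025,0.066,0.05,0,0,-4]]
  ]
}}

```text
time_s: 7.73
position: [0.472, -0.3041, 0.1009]
tcp_rot: [[0.973, 0.232, -0.001], [0.232, -0.973, 0.001], [-0.001, -0.002, -1.0]]
force: [1.0, -0.5, -1.0]
opening: 0.342
grasp_force: 30.0
```

Run:
```python
from h import *
delta([.471,-.306,.0495],13.5)
d=imaging.capture("wrist"); f=d["frame"].copy()
for o in finder.outline_of("wrist","ware_board")[:1]: print(o["confidence"],rect(d,o["pixels"],.016,True))
c=np.array([.470,-.305]);a=np.radians(13.5);R=np.array([[np.cos(a),-np.sin(a)],[np.sin(a),np.cos(a)]])
q=[np.r_[c+R@np.array(k),.016] for k in ((.18,.07),(.18,-.07),(-.06,-.07),(-.06,.07))]
cv2.polylines(f,[proj(d,q,True).round().astype(int)],True,(0,0,255)); cv2.imwrite("pics/w5.png",f[:,:,::-1])
```

```text
t 7.73 pos [ 0.472  -0.3041  0.1009] delta [-0.0013  0.0017  0.0514] [-0.09  0.05 -0.1 ] open 0.342 F [ 1.  -0.5 -1. ]
0.95 (array([ 532.8, -292. ]), array([213.4, 140. ]), 13.4)
```

View pics/w5.png

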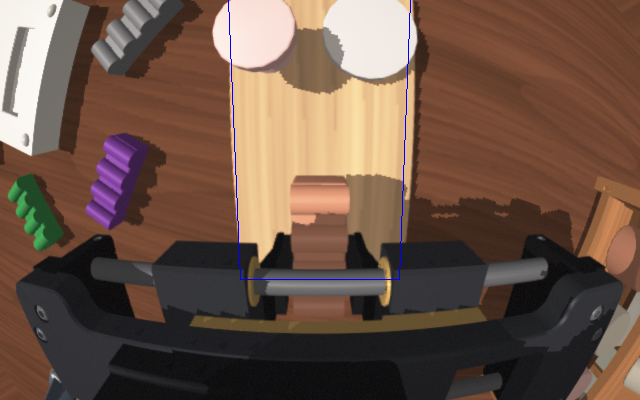

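The board's edges match the overlay (229–240 and 400–411), the casting is held straight and the clear end is free. Lowering.

{"op": "play_rows", "data": {
  "motion": [
    [[-0.001,0.001,0.012,0,0,0],[-0.001,0.001,0.024,0,0,0],[-0.001,0.001,0.034,0,0,0],[-0.001,0.001,0.041,0,0,0],[-0.001,0.001,0.045,0,0,0],[-0.001,0.001,0.047,0,0,0],[-0.001,0.001,0.047,0,0,0]]
  ]
}}

```text
time_s: 8.42
position: [0.4715, -0.3057, 0.0543]
tcp_rot: [[0.973, 0.232, -0.0], [0.232, -0.973, 0.0], [-0.0, -0.0, -1.0]]
force: [-0.4, 0.6, -2.2]
opening: 0.341
grasp_force: 30.0
```

{"op": "play_rows", "data": {
  "motion": [
    [[0,0,0.001,0,0,0],[0,0,0.001,0,0,0],[0,0,0.002,0,0,0],[0,0,0.002,0,0,0]]
  ]
}}

```text
time_s: 8.75
position: [0.4716, -0.306, 0.0527]
tcp_rot: [[0.973, 0.232, 0.0], [0.232, -0.973, -0.0], [0.0, 0.0, -1.0]]
force: [0.3, 0.0, -1.7]
opening: 0.34
grasp_force: 30.0
```

Still hanging (its 1.3 N weight shows, no contact); 1 mm steps.

{"op": "play_rows", "data": {
  "motion": [
    [[0,0,0.001,0,0,0],[0,0,0.001,0,0,0],[0,0,0.002,0,0,0],[0,0,0.002,0,0,0]]
  ]
}}

```text
time_s: 9.08
position: [0.4715, -0.3058, 0.0504]
tcp_rot: [[0.973, 0.232, -0.0], [0.232, -0.973, 0.0], [-0.0, -0.0, -1.0]]
force: [0.4, -0.8, 0.0]
opening: 0.339
grasp_force: 30.0
```

{"op": "play_rows", "data": {
  "motion": [
    [[0,0,0.0005,0,0,0],[0,0,0.001,0,0,0],[0,0,0.001,0,0,0]]
  ]
}}

```text
time_s: 9.33
position: [0.4715, -0.3059, 0.0495]
tcp_rot: [[0.973, 0.232, -0.0], [0.232, -0.973, 0.0], [-0.0, -0.0, -1.0]]
force: [0.5, 0.6, -0.5]
opening: 0.341
grasp_force: 30.0
```

{"op": "play_rows", "data": {
  "motion": [
    [[0,0,0.0005,0,0,0],[0,0,0.0005,0,0,0],[0,0,0.0005,0,0,0]]
  ]
}}

```text
time_s: 9.58
position: [0.4715, -0.3059, 0.0495]
tcp_rot: [[0.973, 0.232, 0.0], [0.232, -0.973, -0.0], [0.0, 0.0, -1.0]]
force: [-0.2, 0.1, 4.1]
opening: 0.343
grasp_force: 30.0
```

{"op": "play_rows", "data": {
  "motion": [
    [[0,0,0.0005,0,0,0],[0,0,0.0005,0,0,0],[0,0,0.0005,0,0,0]]
  ]
}}

```text
time_s: 9.83
position: [0.4715, -0.3059, 0.0495]
tcp_rot: [[0.973, 0.232, 0.0], [0.232, -0.973, -0.0], [0.0, 0.0, -1.0]]
force: [-2.1, 1.0, 7.8]
opening: 0.341
grasp_force: 30.0
```

Contact at the expected height; relieve and release.

{"op": "play_rows", "data": {
  "motion": [
    [[0,0,-0.0007,0,0,0],[0,0,-0.0007,0,0,0]]
  ]
}}

```text
time_s: 10.0
position: [0.4716, -0.306, 0.0495]
tcp_rot: [[0.973, 0.231, 0.0], [0.231, -0.973, -0.0], [0.0, 0.0, -1.0]]
force: [-0.3, 0.7, 3.7]
opening: 0.341
grasp_force: 30.0
```

{"op": "play_rows", "data": {
  "fingers": 0.07,
  "motion": [
    [[0,0,0,0,0,0],[0,0,0,0,0,0],[0,0,0,0,0,0],[0,0,0,0,0,0],[0,0,0,0,0,0],[0,0,0,0,0,0],[0,0,0,0,0,0],[0,0,0,0,0,0]]
  ]
}}

```text
time_s: 10.67
position: [0.4715, -0.3059, 0.0492]
tcp_rot: [[0.973, 0.232, -0.0], [0.232, -0.973, 0.0], [-0.0, -0.0, -1.0]]
force: [-0.5, -0.5, -0.9]
opening: 0.784
grasp_force: 0.0
```

{"op": "play_rows", "data": {
  "motion": [
    [[0,0,-0.005,0,0,0],[0,0,-0.015,0,0,0],[0,0,-0.03,0,0,0],[0,0,-0.06,0,0,0],[0,0,-0.1,0,0,0],[0,0,-0.14,0,0,0],[0,0,-0.18,0,0,0],[0,0,-0.2,0,0,0]]
  ]
}}

```text
time_s: 11.33
position: [0.4731, -0.3072, 0.2555]
tcp_rot: [[0.973, 0.232, 0.007], [0.232, -0.973, -0.006], [0.005, 0.008, -1.0]]
force: [0.7, -0.6, -0.3]
opening: 0.807
grasp_force: 0.0
```

Run:
```python
from h import *
d=imaging.capture("wrist"); cv2.imwrite("pics/w6.png",d["frame"][:,:,::-1])
for o in finder.outline_of("wrist","casting")[:4]: print(o["confidence"],d["frame"][o["pixels"]].mean(0).round(),rect(d,o["pixels"],.04,True))
delta([.44,.297,.25],9)
```

```text
0.92 [134. 130. 129.] (array([ 588.9, -127.6]), array([81.7, 40.5]), -35.8)
0.91 [236. 171. 134.] (array([ 471.3, -305.9]), array([82. , 29.2]), 13.3)
0.84 [ 60. 129.  71.] (array([401.1,  -9.5]), array([80.5, 51. ]), 42.2)
0.62 [124.  68. 146.] (array([ 460.8, -130. ]), array([85.8, 40. ]), -18.6)
t 11.43 pos [ 0.4736 -0.3077  0.2552] delta [ 1.074e-01 -5.961e-01 -1.000e-04] [ 0.57 -0.39  4.4 ] open 0.804 F [ 0.5 -0.9  0.3]
```

View pics/w6.png

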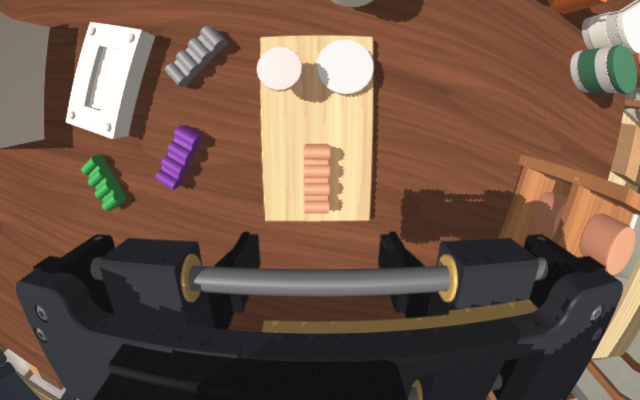

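Placed: the casting stands upright at (317,180), measured (0.471,-0.306) at 13.3°, and everything else is untouched. Now the lid.

{"op": "play_rows", "data": {
  "fingers": 0.06,
  "motion": [
    [[0.107,-0.596,0,0,0,-86],[0.107,-0.596,0,0,0,-86],[0.107,-0.596,0,0,0,-86],[0.107,-0.596,0,0,0,-86],[0.107,-0.596,0,0,0,-86],[0.107,-0.596,0,0,0,-86],[0.107,-0.596,0,0,0,-86],[0.107,-0.596,0,0,0,-86]]
  ]
}}

```text
time_s: 12.1
position: [0.4513, 0.029, 0.2487]
tcp_rot: [[0.326, 0.946, -0.002], [0.946, -0.326, 0.0], [-0.0, -0.002, -1.0]]
force: [0.5, 0.0, 0.3]
opening: 0.688
grasp_force: 0.0
```

Run:
```python
from h import *
delta([.40,.22,.27],99)
```

```text
t 12.1 pos [0.4513 0.029  0.2487] delta [ 0.1639 -0.1107 -0.0212] [-1.1e-01 -2.0e-02 -2.8e+01] open 0.688 F [0.5 0.  0.3]
```

{"op": "play_rows", "data": {
  "motion": [
    [[0.164,-0.111,-0.021,0,0,-28],[0.164,-0.111,-0.021,0,0,-28],[0.164,-0.111,-0.021,0,0,-28],[0.164,-0.111,-0.021,0,0,-28],[0.164,-0.111,-0.021,0,0,-28],[0.164,-0.111,-0.021,0,0,-28],[0.164,-0.111,-0.021,0,0,-28]]
  ]
}}

```text
time_s: 12.68
position: [0.4009, 0.2196, 0.2698]
tcp_rot: [[-0.155, 0.988, -0.001], [0.988, 0.155, -0.001], [-0.0, -0.001, -1.0]]
force: [-0.7, 0.8, -0.2]
opening: 0.689
grasp_force: 0.0
```

Run:
```python
from h import *
import pickle
delta([.446,.298,.25],99)
d=imaging.capture("wrist"); m=[o["pixels"] for o in finder.outline_of("wrist","lid_handle")[:1]]
pickle.dump((d,m),open("w7.pkl","wb")); f=d["frame"].copy()
c=np.array([.446,.298,.153]);a=np.radians(9.1);y=np.array([-np.sin(a),np.cos(a),0])
q=proj(d,[c-.06*y,c,c+.06*y],True); print(q.round(1).tolist())
cv2.polylines(f,[q.round().astype(int)],False,(255,0,0)); cv2.imwrite("pics/w7.png",f[:,:,::-1])
```

```text
t 12.68 pos [0.4009 0.2196 0.2698] delta [0.0705 0.0567 0.0197] [-0.07  0.03 -0.07] open 0.689 F [-0.7  0.8 -0.2]
[[383.6, 189.4], [386.1, 121.1], [386.4, 52.0]]
```

View pics/w7.png

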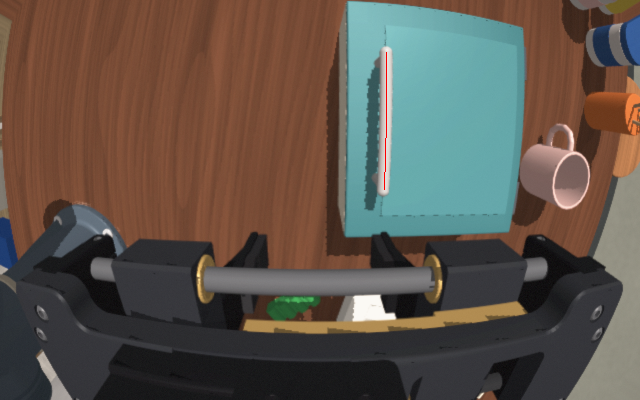

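The predicted bar axis lies on the steel bar (386, rows 47–195), so the model fits. Move above it and check its height from a second place.

{"op": "play_rows", "data": {
  "motion": [
    [[0.036,0.028,0.01,0,0,0],[0.068,0.054,0.02,0,0,0],[0.07,0.056,0.02,0,0,0],[0.07,0.056,0.02,0,0,0],[0.07,0.056,0.02,0,0,0]]
  ]
}}

```text
time_s: 13.2
position: [0.4469, 0.2944, 0.2494]
tcp_rot: [[-0.15, 0.989, -0.003], [0.989, 0.15, -0.002], [-0.001, -0.003, -1.0]]
force: [0.6, -0.3, -0.3]
opening: 0.69
grasp_force: 0.0
```

Run:
```python
from h import *
import pickle
d1,m=pickle.load(open("w7.pkl","rb"))
d=imaging.capture("wrist"); f=d["frame"].copy()
c=np.array([.446,.298,.153]);a=np.radians(9.1);y=np.array([-np.sin(a),np.cos(a),0]);x=np.array([np.cos(a),np.sin(a),0])
# bar = near-white (low saturation) around the predicted axis; its middle line across, in both views
for z in (.143,.153,.163):
  r=[]
  for dd in (d1,d):
    h=cv2.cvtColor(dd["frame"],cv2.COLOR_RGB2HSV); R=[]
    for t in (0,.02,.04):
        P=np.array([c+np.r_[0,0,z-.153]+t*y+s*x for s in np.arange(-.025,.025,.0005)]); q=proj(dd,P,True)
        v=cv2.remap(h,q[:,0].astype(np.float32)[None],q[:,1].astype(np.float32)[None],cv2.INTER_LINEAR)[0]
        k=(v[:,1]<70)&(v[:,2]>150); R.append((round(float(np.arange(-25,25,.5)[k].mean()),1) if k.any() else None,int(k.sum())))
    r.append(R)
  print(z,r)
q=proj(d,[c-.06*y,c,c+.06*y],True); print(q.round(1).tolist())
cv2.polylines(f,[q.round().astype(int)],False,(255,0,0)); cv2.imwrite("pics/w8.png",f[:,:,::-1])
delta([.446,.298,.155],99.1)
```

```text
0.143 [[(2.2, 22), (2.2, 22), (2.2, 22)], [(-0.5, 21), (-0.2, 22), (-0.2, 22)]]
0.153 [[(0.0, 21), (0.0, 21), (0.2, 20)], [(-0.2, 20), (0.0, 21), (0.0, 21)]]
0.163 [[(-2.2, 20), (-2.0, 21), (-1.8, 20)], [(-0.5, 19), (-0.5, 19), (-0.5, 19)]]
[[319.5, 268.3], [319.0, 203.3], [318.3, 129.0]]
t 13.25 pos [0.4465 0.2942 0.2497] delta [0.004  0.0003 0.0947] [-0.15  0.07 -0.51] open 0.688 F [-0.  -0.5  0.1]
```

View pics/w8.png

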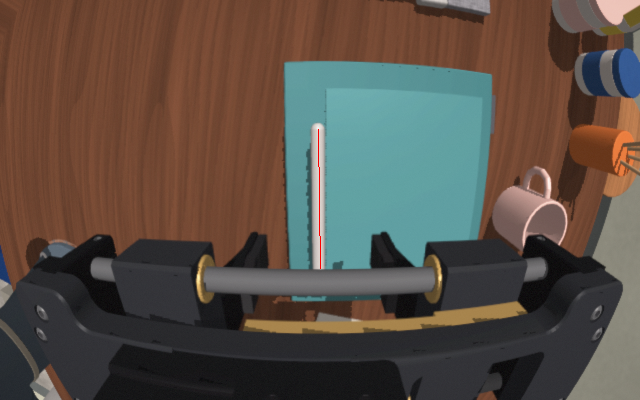

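w8: bar axis at columns 318–320 matches the prediction; height 0.153 is confirmed from two places. Descend and grip.

{"op": "play_rows", "data": {
  "motion": [
    [[0.004,0,0.035,0,0,-0.5],[0.004,0,0.065,0,0,-0.5],[0.004,0,0.085,0,0,-0.5],[0.004,0,0.094,0,0,-0.5],[0.004,0,0.096,0,0,-0.5],[0.004,0,0.096,0,0,-0.5]]
  ]
}}

```text
time_s: 13.75
position: [0.4465, 0.2992, 0.1546]
tcp_rot: [[-0.158, 0.987, -0.0], [0.987, 0.158, -0.0], [-0.0, -0.0, -1.0]]
force: [0.1, -0.1, 0.4]
opening: 0.687
grasp_force: 0.0
```

{"op": "play_rows", "data": {
  "fingers": 0.0,
  "motion": [
    [[0,0,0,0,0,0],[0,0,0,0,0,0],[0,0,0,0,0,0],[0,0,0,0,0,0],[0,0,0,0,0,0],[0,0,0,0,0,0],[0,0,0,0,0,0],[0,0,0,0,0,0]]
  ]
}}

```text
time_s: 14.42
position: [0.4465, 0.3001, 0.1543]
tcp_rot: [[-0.16, 0.987, -0.0], [0.987, 0.16, -0.0], [-0.0, -0.0, -1.0]]
force: [-0.5, -0.1, -0.4]
opening: 0.168
grasp_force: 0.0
```

{"op": "play_rows", "data": {
  "motion": [
    [[0,0,0,0,0,0],[0,0,0,0,0,0],[0,0,0,0,0,0],[0,0,0,0,0,0]]
  ]
}}

```text
time_s: 14.75
position: [0.4451, 0.2998, 0.1541]
tcp_rot: [[-0.159, 0.987, -0.003], [0.987, 0.159, -0.001], [-0.0, -0.003, -1.0]]
force: [-5.2, -0.6, 3.9]
opening: 0.113
grasp_force: 30.0
```

```bash
cat > arc.py <<'E'
import numpy as np
s=np.arange(41)/40; th=np.radians(45)*(3*s**2-2*s**3); ph=th/2
bx=-.170*np.cos(th)+.043*np.sin(th); bz=.170*np.sin(th)+.043*np.cos(th)
for k in range(5):
    i=8*k; c,n=np.cos(ph[i]),np.sin(ph[i])
    # tool y (box x) and z (down), turned by ph about tool x:  y=(c, -n) , z=(-n,-c) in box (x,z)
    print([[0,round(float(c*(bx[j]-bx[i])-n*(bz[j]-bz[i])),4),round(float(-n*(bx[j]-bx[i])-c*(bz[j]-bz[i])),4),round(float(np.degrees(ph[j]-ph[i])),1),0,0] for j in range(i+1,i+9)])
E
python3 arc.py
```

```text
[[0, 0.0001, -0.0002, 0.0, 0, 0], [0, 0.0002, -0.001, 0.2, 0, 0], [0, 0.0006, -0.0021, 0.4, 0, 0], [0, 0.001, -0.0037, 0.6, 0, 0], [0, 0.0015, -0.0057, 1.0, 0, 0], [0, 0.0022, -0.0081, 1.4, 0, 0], [0, 0.0031, -0.0107, 1.8, 0, 0], [0, 0.0041, -0.0137, 2.3, 0, 0]]
[[0, 0.001, -0.0033, 0.6, 0, 0], [0, 0.0022, -0.0069, 1.2, 0, 0], [0, 0.0035, -0.0106, 1.8, 0, 0], [0, 0.005, -0.0146, 2.5, 0, 0], [0, 0.0067, -0.0187, 3.2, 0, 0], [0, 0.0086, -0.0229, 4.0, 0, 0], [0, 0.0106, -0.0272, 4.8, 0, 0], [0, 0.0128, -0.0316, 5.6, 0, 0]]
[[0, 0.002, -0.0046, 0.8, 0, 0], [0, 0.0041, -0.0092, 1.6, 0, 0], [0, 0.0063, -0.0138, 2.5, 0, 0], [0, 0.0088, -0.0184, 3.3, 0, 0], [0, 0.0113, -0.0229, 4.2, 0, 0], [0, 0.014, -0.0273, 5.0, 0, 0], [0, 0.0167, -0.0315, 5.8, 0, 0], [0, 0.0196, -0.0357, 6.7, 0, 0]]
[[0, 0.0024, -0.0043, 0.8, 0, 0], [0, 0.0049, -0.0083, 1.6, 0, 0], [0, 0.0074, -0.0122, 2.3, 0, 0], [0, 0.0099, -0.0159, 3.1, 0, 0], [0, 0.0123, -0.0193, 3.8, 0, 0], [0, 0.0147, -0.0225, 4.4, 0, 0], [0, 0.0171, -0.0255, 5.0, 0, 0], [0, 0.0192, -0.0282, 5.6, 0, 0]]
[[0, 0.0018, -0.0026, 0.5, 0, 0], [0, 0.0034, -0.0049, 1.0, 0, 0], [0, 0.0049, -0.0068, 1.4, 0, 0], [0, 0.0062, -0.0085, 1.7, 0, 0], [0, 0.0072, -0.0098, 2.0, 0, 0], [0, 0.0079, -0.0107, 2.2, 0, 0], [0, 0.0084, -0.0113, 2.3, 0, 0], [0, 0.0086, -0.0115, 2.3, 0, 0]]
```

{"op": "play_rows", "data": {
  "motion": [
    [[0,0,0,0,0,0],[0,0,-0.001,0.2,0,0],[0,0.0005,-0.002,0.4,0,0],[0,0.001,-0.0035,0.6,0,0],[0,0.0015,-0.0055,1,0,0],[0,0.002,-0.008,1.4,0,0],[0,0.003,-0.0105,1.8,0,0],[0,0.004,-0.0135,2.3,0,0]]
  ]
}}

```text
time_s: 15.42
position: [0.4489, 0.3004, 0.1671]
tcp_rot: [[-0.159, 0.986, -0.044], [0.987, 0.159, -0.007], [-0.0, -0.045, -0.999]]
force: [-4.9, 0.2, -2.2]
opening: 0.116
grasp_force: 30.0
```

{"op": "play_rows", "data": {
  "motion": [
    [[0,0.001,-0.0035,0.6,0,0],[0,0.002,-0.007,1.2,0,0],[0,0.0035,-0.0105,1.8,0,0],[0,0.005,-0.0145,2.5,0,0],[0,0.0065,-0.0185,3.2,0,0],[0,0.0085,-0.023,4,0,0],[0,0.0105,-0.027,4.8,0,0],[0,0.013,-0.0315,5.6,0,0]]
  ]
}}

```text
time_s: 16.08
position: [0.4627, 0.3025, 0.1984]
tcp_rot: [[-0.16, 0.977, -0.142], [0.987, 0.158, -0.023], [-0.0, -0.144, -0.99]]
force: [-6.3, -0.1, 0.0]
opening: 0.114
grasp_force: 30.0
```

{"op": "play_rows", "data": {
  "motion": [
    [[0,0.002,-0.0045,0.8,0,0],[0,0.004,-0.009,1.6,0,0],[0,0.0065,-0.014,2.5,0,0],[0,0.009,-0.0185,3.3,0,0],[0,0.0115,-0.023,4.2,0,0],[0,0.014,-0.0275,5,0,0],[0,0.0165,-0.0315,5.8,0,0],[0,0.0195,-0.0355,6.7,0,0]]
  ]
}}

```text
time_s: 16.75
position: [0.4867, 0.3063, 0.2316]
tcp_rot: [[-0.16, 0.954, -0.255], [0.987, 0.154, -0.042], [-0.001, -0.258, -0.966]]
force: [-6.8, -1.1, 2.6]
opening: 0.116
grasp_force: 30.0
```

{"op": "play_rows", "data": {
  "motion": [
    [[0,0.0025,-0.0045,0.8,0,0],[0,0.005,-0.0085,1.6,0,0],[0,0.0075,-0.012,2.3,0,0],[0,0.01,-0.016,3.1,0,0],[0,0.0125,-0.0195,3.8,0,0],[0,0.0145,-0.0225,4.4,0,0],[0,0.017,-0.0255,5,0,0],[0,0.019,-0.028,5.6,0,0]]
  ]
}}

```text
time_s: 17.42
position: [0.5124, 0.3104, 0.2547]
tcp_rot: [[-0.16, 0.925, -0.345], [0.987, 0.15, -0.056], [-0.001, -0.35, -0.937]]
force: [-7.6, -2.5, 6.1]
opening: 0.113
grasp_force: 30.0
```

{"op": "play_rows", "data": {
  "motion": [
    [[0,0.002,-0.0025,0.5,0,0],[0,0.0035,-0.005,1,0,0],[0,0.005,-0.007,1.4,0,0],[0,0.006,-0.0085,1.7,0,0],[0,0.007,-0.01,2,0,0],[0,0.008,-0.0105,2.2,0,0],[0,0.0085,-0.0115,2.3,0,0],[0,0.0085,-0.0115,2.3,0,0]]
  ]
}}

```text
time_s: 18.08
position: [0.5246, 0.3124, 0.263]
tcp_rot: [[-0.16, 0.911, -0.38], [0.987, 0.147, -0.062], [-0.0, -0.385, -0.923]]
force: [-6.6, -1.2, 6.3]
opening: 0.117
grasp_force: 30.0
```

Run:
```python
from h import *
a=np.radians(9.1);x=np.array([np.cos(a),np.sin(a)])
for i in range(3):
    s=bot.read_state(); p=np.array(s["position"]); imaging.capture("wrist")
    R=np.array(s["tcp_rot"]); b=p-.000*R[:,2]   # TCP to bar ~0
    H=np.array([.446,.298])+.170*x; r=np.array([(b[:2]-H)@x,b[2]-.110])
    print(p.round(4),"angle",np.degrees(np.arctan2(.043,-.170)-np.arctan2(r[1],r[0])).round(2),"radius",np.hypot(*r).round(4),"expected",np.hypot(.17,.043).round(4),np.round(s["force"],1))
d=imaging.capture("scene")
for n in ["mould","casting","egg_cup","jar_cap"]:
    for o in finder.recognise("scene",n)[:4]: print(n,np.round(o["at"],3),round(o["confidence"],2))
o=finder.outline_of("scene","lid")[0]; ys,xs=np.nonzero(o["pixels"]); q=np.c_[xs,ys]
print("lid mask",len(xs),q[[xs.argmin(),xs.argmax(),ys.argmin(),ys.argmax()]].tolist())
y=np.array([-np.sin(a),np.cos(a),0]); X=np.r_[x,0]; H3=np.r_[H,.110]
for t in (40,45,50):
    k=np.radians(t); u=-np.cos(k)*X+np.r_[0,0,np.sin(k)]; print(t,proj(d,[H3+sx*u+sy*y for sx in (0,.2) for sy in (-.12,.12)]).round().tolist())
```

```text
[0.5246 0.3124 0.263 ] angle 45.31 radius 0.1776 expected 0.1754 [-6.6 -1.2  6.3]
[0.5246 0.3124 0.263 ] angle 45.3 radius 0.1776 expected 0.1754 [-6.5 -1.4  7.2]
[0.5246 0.3124 0.263 ] angle 45.29 radius 0.1776 expected 0.1754 [-4.5 -1.1  5.5]
mould [0.559 0.035 0.041] 0.65
casting [ 0.594 -0.11   0.021] 0.74
casting [ 0.464 -0.11   0.024] 0.66
casting [ 0.481 -0.296  0.038] 0.64
egg_cup [ 0.59  -0.226  0.068] 0.59
egg_cup [0.805 0.064 0.068] 0.23
jar_cap [ 0.612 -0.292  0.035] 0.74
lid mask 3930 [[318, 212], [410, 196], [350, 162], [372, 253]]
40 [[317.0, 214.0], [374.0, 254.0], [353.0, 163.0], [414.0, 198.0]]
45 [[317.0, 214.0], [374.0, 254.0], [351.0, 161.0], [412.0, 196.0]]
50 [[317.0, 214.0], [374.0, 254.0], [348.0, 159.0], [410.0, 194.0]]
```

The arm geometry puts the lid at 45.3°, and its silhouette in the scene camera agrees. The casting and neighbours are in place. Settle briefly and hand in.

{"op": "play_rows", "data": {
  "motion": [
    [[0,0,0,0,0,0],[0,0,0,0,0,0],[0,0,0,0,0,0],[0,0,0,0,0,0],[0,0,0,0,0,0],[0,0,0,0,0,0]]
  ]
}}

```text
time_s: 19.03
position: [0.5246, 0.3123, 0.263]
tcp_rot: [[-0.16, 0.911, -0.38], [0.987, 0.147, -0.062], [-0.001, -0.385, -0.923]]
force: [-6.6, -0.6, 6.5]
opening: 0.112
grasp_force: 30.0
```

```bash
python3 -c "
from rig import bot
s=bot.read_state();print(s['position'],s['force'],s['grasp_force']);print(bot.hand_in())"
```

```text
[0.52455732 0.31234058 0.26295319] [-6.60881911 -0.6409447   6.49009433] 30.005944669246674
the job is handed in; nothing more can be done
None
```

The casting stands upright and released on the clear end of the ware board, and the gripper is holding the damp-box lid open at about 45° (45.3° measured); the job was handed in at about 19 s.

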